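Pack out a part-full gel caster with filler plates and hold the clamp home

ROBOT

A 7-joint arm with a two-finger parallel gripper is mounted at the origin on a cart in front of the work surface, level with it; the furniture and walls round the work are solid. World frame = base frame: x ahead of the robot, y to its left, z up, the work surface at z = 0. Lengths are in m, angles in rad, forces in N, time in s.
With the tool pointing down it reaches from about 0.425 to 0.875 m from the base axis. Payload 4.7 kg.
Tool frame: the origin (TCP) lies midway between the tips of the shut fingers; the grasp point (between the pads) lies 19 mm behind it; z points along the fingers, y is the line along which they close (so a half turn about z gives the same grasp; the last joint's range is limited). The gripper opens to 87 mm and grips with 3 to 60 N. Pads are 19 mm wide; open, the fingers measure 117 mm over their backs; the gripper's body (75 mm by 190 mm) begins 51 mm behind the grasp point.
Start: joints at [-1.295, 0.321, -0.07, 1.45, 0.023, 1.371, -0.057], TCP at [0.168, 0.628, 0.223] pointing down, gripper open.
Joint ranges: [-2.86, 2.86], [-0.3, 2.09], [-1.38, 1.24], [0.06, 2.45], [-1.56, 4.7], [0.09, 2.05], [-2.69, 2.69]. Speed limits (rad/s): [2.57, 2.57, 3.14, 3.14, 3.14, 3.14, 3.14].

INTERFACE

Orientations are given as a rotation vector (axis times angle).
In Python, from bench import ctrl, get_image, calibration gives the robot as it stands.
- The arm moves only by the tool apply_moves, never from a script. Its arguments are lists of equal length, an entry for each row: "dp": the shift along the tool's x, y, z in m, a list of three; "twist": the turn, a rotation vector about the tool's x, y, z in rad, a list of three; "fingers": the closure, from 0 (fully open) to 1 (shut). In form: {"dp": [[dx, dy, dz], ...], "twist": [[ax, ay, az], ...], "fingers": [fingers, ...]}. A call has 1 to 10 rows; each row shifts and turns the commanded pose from where the row before left it, along the tool's axes as they then stand; what a row does not reach is not made up. A row lasts 1/10 s, in which the tool goes at most 50 mm and 8.59 degrees, less where a joint would pass 70% of its speed; a pose out of reach is approached as far as the arm can. A call is refused whole if a number of a shift passes 0.05 or a number of a turn 0.15, either way. A call with a gripper value outside its range is refused whole. The fingers move at their own pace and stop on an object; "newtons" is the grip in N (left out, the last holds). Time passes only in rows, so rows that do not move let the fingers close. It gives the time, the measured TCP pose, the force, the opening and the grip force at its end, in the units of the state.
- ctrl.get_state(): the state, without advancing time (a new reading comes with each control period).
- get_image(name): name is "scene" or "top" or "wrist"; returns the picture (400x640x3 uint8, red, green, blue); there is no depth.
- calibration(name): a dict with "fx", "fy", "cx", "cy" (pixels), "eye" and "attitude" of the camera in the world; the wrist camera has in their place "hand_eye" (4x4, takes a point from camera to tool coordinates, whose origin is the TCP and whose axes are the flange's). Camera axes: x right, y up, looking along -z (the intrinsics and any distortion apply to the point x, -y, -z); pixel columns grow to the right and rows downward; lengths in m; the calibration is good to about 2 mm. A picture is of the moment at which its call begins: read the wrist's pose just before it. calibration takes no time and is no camera call.
- ctrl.close_job(): hands the job in; it is judged then, once.
The state is a dict: "time": time; "joint_positions": joint angles; "qd": joint speeds; "joint_torque": joint torques, N m; "position": TCP position; "tool_rot": TCP orientation; "ft_force": force on the tool from outside, world axes, zero at the start; "torque": the same for the moment, N m; "grip_width": opening from 0.0 (shut) to 1.0 (fully open); "grip_force": force on a finger pad.
Only numpy, scipy, OpenCV 4.12 (cv2) and the standard library are available. Lean on these libraries where they do the work, as an engineer would, in place of code of your own. Each camera call takes 0.05 s, during which the arm holds its last target. There are 200 camera calls.

TASK

The gel caster is only part full: pull its clamp knob straight out until it clicks into its parked position, then take filler plates from the rack and stand them upright on the chamber floor between the glass cassettes and the clamp pad, using exactly as many as it takes (one or two) for the sprung pad to squeeze the stack when the knob is fully home: too few and the knob goes home without any springy resistance, too many and it stops short. Push the knob fully home on the stack without forcing it and finish still holding it pressed home, without letting go. Leave the plates you do not need in the rack, the other cassettes in the slot at the back of the caster, and the things round about where they are.

Things in the scene. Friction and masses are not known exactly. Their poses are not given: they have to be found in the camera images.
- caster: gel caster fixed on the bench. Origin: on the bench; x runs along the clamp slide, from the knob (-x) to the back wall (+x), z up. Chamber floor 14 mm up; clear side walls at y = -48 and +48 mm; inside from x = -20 mm to the back wall at +75 mm; walls end 72 mm up. Slot for cassettes not in use behind the back wall (x 83 to 109 mm). Base x -44 to +120, y -63 to +63 mm
- clamp (a joint): slide of knob, rod and pad together, m: 0 = fully home (pushed to +x of the caster, end stop), 0.040 = pulled right out to -x (end stop, parked). A ball detent of about 3 N clicks over at about 0.003 to 0.011 and 0.031 to 0.038; friction about 1 N. Starts at 0 to 0.012
- knob_grip (a point): centre of the black round clamp knob, 30 mm in diameter, 26 mm long along the slide, 46 mm above the bench; at caster x = -70 mm when home, -110 mm when parked, y = 0. Can be pinched from above across its diameter (along the caster's y); axes as the caster's
- knob: the same knob as a body, to be held at the end; its origin is on the slide axis 70 mm to +x of the knob's centre. It swivels stiffly on the rod by up to 20 degrees; that does not matter
- pad: sprung clamp pad in the chamber, 76 mm wide, 24 to 68 mm above the bench; origin 50 mm to -x of its relaxed face. Face at caster x = +50 mm with the knob home, +10 mm parked. Gives up to 10 mm, 6 N at first touch and 1 N more per mm: at home a stack 30 mm thick (cassettes and plates) is squeezed with 11 N, 20 mm is not touched, 40 mm stops the knob 5 mm short
- cassette_pair: two glass gel cassettes as one block, 20 mm thick, 90 mm wide, 62 mm high, 180 g. Origin: middle of the lower edge of its rear face, from which it reaches 20 mm to -x. Stands either in the chamber at the back wall (origin at caster x = 74 mm) or in the slot behind it (x = 108 mm)
- cassette_single: one glass gel cassette, 10 mm thick, 90 mm wide, 62 mm high, 90 g; origin and places as for the pair (the other block has the other place); reaches 10 mm to -x
- rack: grey slotted rack fixed on the bench, 100 x 112 mm, 42 mm high, floor 8 mm up; three slots 12 mm wide, 25.5 mm apart along its x, hold the filler plates (plate x along rack x). Origin: centre of its underside
- filler_a: white filler plate, 10 mm thick (its x), 90 mm wide (y), 60 mm high, with a tab on the middle of its top edge, 36 mm wide, 10 mm thick, 60 to 105 mm above the foot (window 18 mm wide in it); about 75 g. Pinch it across the tab's 36 mm (along its y). Origin: centre of its underside, z up. Starts upright in a rack slot
- filler_b: white filler plate, 10 mm thick (its x), 90 mm wide (y), 60 mm high, with a tab on the middle of its top edge, 36 mm wide, 10 mm thick, 60 to 105 mm above the foot (window 18 mm wide in it); about 75 g. Pinch it across the tab's 36 mm (along its y). Origin: centre of its underside, z up. Starts upright in a rack slot
- filler_c: white filler plate, 10 mm thick (its x), 90 mm wide (y), 60 mm high, with a tab on the middle of its top edge, 36 mm wide, 10 mm thick, 60 to 105 mm above the foot (window 18 mm wide in it); about 75 g. Pinch it across the tab's 36 mm (along its y). Origin: centre of its underside, z up. Starts upright in a rack slot
- stopper: bystander: black rubber stopper, 29 mm wide, 30 mm high
- sample_pot: bystander: screw-cap sample pot, 29 mm wide, 46 mm high
- tube: bystander: standing screw-cap tube, 34 mm wide, 114 mm high
- timer: bystander: flat bench timer, 66 x 66 x 16 mm, in front of the large centrifuge (0.3 m high, fills the bench to the right of y = -0.05 m behind x = 0.5 m; keep clear of it)
- marker: bystander: marker pen, 126 mm long
- forceps: bystander: forceps, 130 mm long
- spatula: bystander: thin steel spatula, 166 mm long

How it is judged:
By the outcome, as a careful person would: the job done as asked, in the order asked, and still so for the second after the job is handed in, while the arm keeps its last pose, push and grip.
It also fails if it takes over 72 s, if anything falls off the work surface, if the arm or the gripper's body presses on something with over 40 N, if the wrist force passes 120 N, or if a joint passes its speed limit or range.

## Working session

There is one attempt and no reset: what is moved stays moved. The work goes in short steps, Python scripts to look and compute and a tool call to move; the robot and the scene stay as the last step left them, time stands still between calls to the robot, and variables do not carry over. Pictures are saved under pics/ and viewed, at most 10 in all, crops included, and the job is handed in when it is done.

Besides the shell and the picture viewer there is one more tool, called after "Call:" as name(argument=value, ...) on one line, values as JSON. apply_moves: Moves the arm, as the interface text tells. Its arguments: {"type":"object","properties":{"dp":{"type":"array"},"twist":{"type":"array"},"fingers":{"type":"array"},"newtons":{"type":"number"}},"required":["dp","twist","fingers"]}

```bash
mkdir -p pics; ls; python3 - <<'E'
from bench import ctrl,get_image,calibration
import cv2
for n in("scene","top"):
    im=get_image(n); cv2.imwrite(f"pics/{n}0.png",im[:,:,::-1]); print(n,calibration(n))
print(calibration("wrist")); print(ctrl.get_state())
E
```

```text
pics
scene {'fx': 384.5147318884117, 'fy': 384.5147318884117, 'cx': 318.2316891234296, 'cy': 196.83439151527972, 'eye': array([-0.25325333,  0.73672661,  0.55970088]), 'attitude': array([ 0.59900082, -1.17440398, -1.92192916])}
top {'fx': 442.2357696288989, 'fy': 442.2357696288989, 'cx': 319.6030927216943, 'cy': 198.9418647638731, 'eye': array([0.3356534 , 0.14113829, 1.18150284]), 'attitude': array([ 0.16890539, -0.13204158, -1.56173448])}
{'fx': 304.9130445873784, 'fy': 304.9130445873784, 'cx': 318.70052266411267, 'cy': 201.34376085494117, 'hand_eye': array([[-1.38553581e-03,  9.52231383e-01,  3.05374316e-01,
         8.36874347e-02],
       [ 9.99999001e-01,  1.23359153e-03,  6.90529105e-04,
        -3.83560112e-05],
       [ 2.80836314e-04,  3.05374968e-01, -9.52232141e-01,
        -1.62874157e-01],
       [ 0.00000000e+00,  0.00000000e+00,  0.00000000e+00,
         1.00000000e+00]])}
{'time': 0.1, 'joint_positions': array([-1.29491751,  0.32172979, -0.07011133,  1.45155093,  0.02260213,
        1.37079328, -0.05691762]), 'qd': array([-3.32505424e-04, -2.35035261e-03,  1.70595278e-04, -4.60036694e-03,
       -3.65499754e-04, -6.60648242e-04, -1.07323515e-05]), 'joint_torque': array([ 5.86337762e-06, -4.92570090e+01, -4.05628989e-01, -3.13401604e+01,
       -6.40608394e-02,  3.96187697e-02,  8.15080193e-05]), 'position': array([0.16812339, 0.62737086, 0.22158452]), 'tool_rot': array([-4.09954512e-01, -3.11459281e+00,  2.65241373e-03]), 'ft_force': array([-0.53249972,  0.34276825,  0.45550058]), 'torque': array([-0.01397255,  0.03375222,  0.06161337]), 'grip_force': 0.0, 'grip_width': 1.006627153014472}
```

View pics/top0.png

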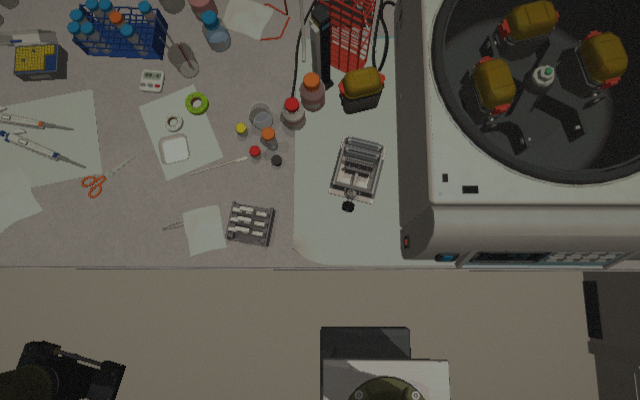

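View pics/scene0.png

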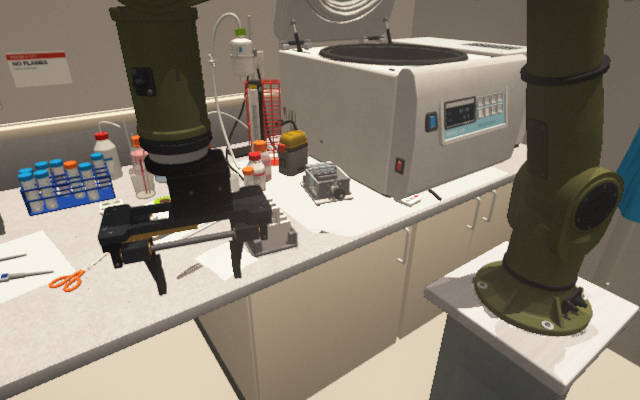

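The top view shows the caster at about (357,170), with its knob at (348,206), and the rack with three plates at about (250,223). The scene view shows the gripper at the left, clear of both. Next I'll crop and cast rays.

```bash
cat > h.py <<'E'
from bench import ctrl,get_image,calibration
import cv2,numpy as np
from scipy.spatial.transform import Rotation as R
def cam(n,st=None):
    c=calibration(n)
    if n=="wrist":
        st=st or ctrl.get_state(); H=np.array(c["hand_eye"]); Rt=R.from_rotvec(st["tool_rot"]).as_matrix()
        return c,Rt@H[:3,:3],Rt@H[:3,3]+st["position"]
    return c,R.from_rotvec(c["attitude"]).as_matrix(),c["eye"]
def cast(k,u,v,z):
    c,M,e=k; d=M@np.array([(u-c["cx"])/c["fx"],-(v-c["cy"])/c["fy"],-1]); return e+d*(z-e[2])/d[2]
def proj(k,p):
    c,M,e=k; q=M.T@(np.asarray(p)-e); return np.array([c["cx"]-c["fx"]*q[0]/q[2],c["cy"]+c["fy"]*q[1]/q[2]])
def snap(n,name,crop=None,s=1):
    st=ctrl.get_state(); im=get_image(n)[:,:,::-1].copy(); cv2.imwrite(f"pics/{name}.png",im)
    if crop: 
        a,b,c,d=crop; cv2.imwrite(f"pics/{name}c.png",cv2.resize(im[b:d,a:c],None,fx=s,fy=s,interpolation=cv2.INTER_CUBIC))
    return im,cam(n,st)
E
python3 - <<'E'
from h import *
im=cv2.imread("pics/top0.png"); cv2.imwrite("pics/top0c.png",cv2.resize(im[120:260,215:395],None,fx=4.4,fy=4.2 and 4.2,interpolation=cv2.INTER_CUBIC))
k=cam("top")
print("knob",cast(k,348,206,.046)); print("rack",cast(k,250,224,.042)); print("caster",cast(k,357,170,.072))
# timer/stopper etc
print(R.from_rotvec(ctrl.get_state()["tool_rot"]).as_matrix().round(3))
E
```

```text
knob [0.53745939 0.09447134 0.046     ]
rack [0.49004624 0.34972394 0.042     ]
caster [0.62735639 0.07171938 0.072     ]
[[-0.966  0.259 -0.   ]
 [ 0.259  0.966 -0.002]
 [-0.    -0.002 -1.   ]]
```

View pics/top0c.png

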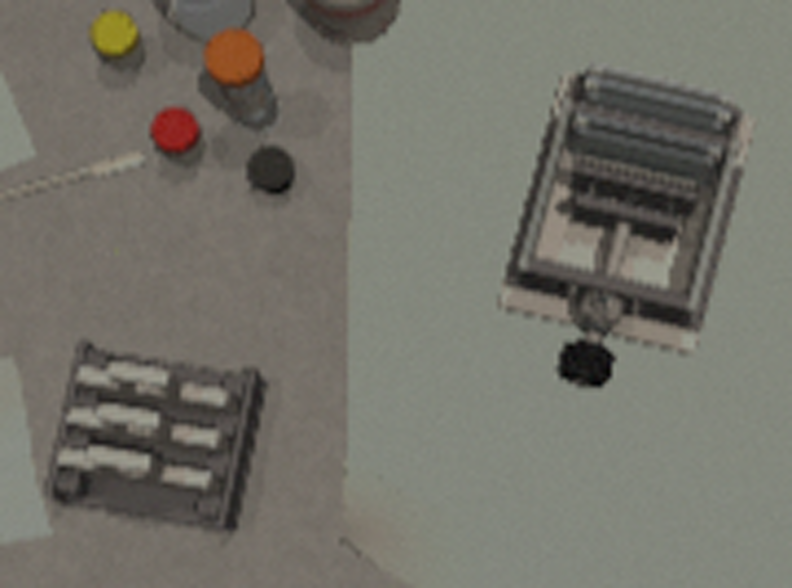

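The crop shows the caster yawed about -14°, with its pad, a cassette at the back wall and a second block in the slot. The rack's three plates have upright tabs. I'll fly over the rack and then the caster with the wrist camera.

Call:
apply_moves(dp=[[-0.036,-0.019,-0.004],[-0.036,-0.019,-0.004],[-0.036,-0.019,-0.004],[-0.036,-0.019,-0.004],[-0.036,-0.019,-0.004],[-0.036,-0.019,-0.004],[-0.036,-0.019,-0.004],[-0.036,-0.019,-0.004],[-0.036,-0.019,-0.004],[-0.036,-0.019,-0.004]], twist=[[0,0,0],[0,0,0],[0,0,0],[0,0,0],[0,0,0],[0,0,0],[0,0,0],[0,0,0],[0,0,0],[0,0,0]], fingers=[0,0,0,0,0,0,0,0,0,0], newtons=20)

```text
time: 1.1
position: [0.4676, 0.3498, 0.2624]
tool_rot: [-0.41, -3.114, 0.0]
ft_force: [0.3, 0.1, 0.1]
grip_width: 1.0
grip_force: 0.0
```

```bash
python3 - <<'E'
from h import *
im,k=snap("wrist","w_rack"); s=ctrl.get_state(); print(s["position"],s["tool_rot"],s["time"])
E
```

```text
[0.47451318 0.34228783 0.26317726] [ 0.4257359   3.10718612 -0.00525735] 1.15
```

View pics/w_rack.png

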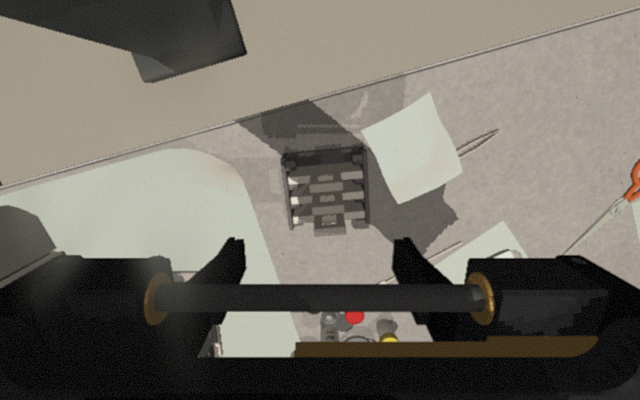

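The wrist view shows the rack at about (325,190), nearly square to the gripper, with the three tabs around (328,180-230). I'll enlarge it, take the caster view too, and move on.

Call:
apply_moves(dp=[[0.0,-0.03,0],[-0.006,-0.03,0],[-0.006,-0.03,0],[-0.006,-0.03,0],[-0.006,-0.03,0],[-0.006,-0.03,0],[-0.006,-0.03,0],[-0.006,-0.03,0],[-0.006,-0.02,0],[0,0,0]], twist=[[0,0,0],[0,0,0],[0,0,0],[0,0,0],[0,0,0],[0,0,0],[0,0,0],[0,0,0],[0,0,0],[0,0,0]], fingers=[0,0,0,0,0,0,0,0,0,0])

```text
time: 2.15
position: [0.4459, 0.0844, 0.2626]
tool_rot: [0.418, 3.113, -0.0]
ft_force: [-0.3, 0.2, 0.1]
grip_width: 0.997
grip_force: 0.0
```

```bash
python3 - <<'E'
from h import *
im,k=snap("wrist","w_cast"); s=ctrl.get_state(); print(s["position"],s["tool_rot"],s["time"])
a=cv2.imread("pics/w_rack.png")[135:245,270:385]
p=proj(k,[.60,.075,.06]).astype(int); print(p)
x0=max(0,p[0]-75); y0=max(0,p[1]-100); b=im[y0:y0+200,x0:x0+150]; print(x0,y0)
f=lambda z,s:cv2.resize(z,None,fx=s,fy=s,interpolation=cv2.INTER_CUBIC)
a=f(a,4);b=f(b,2.9);h=max(a.shape[0],b.shape[0])
o=np.zeros((600,800,3),np.uint8); o[:min(600,a.shape[0]),:min(400,a.shape[1])]=a[:600,:400]; t=b[:600,:400]; o[:t.shape[0],400:400+t.shape[1]]=t
cv2.imwrite("pics/combo.png",o)
E
```

```text
[0.44576769 0.08669455 0.26252142] [-4.14384216e-01 -3.11400869e+00 -1.14571783e-03] 2.2
[342 282]
267 182
```

View pics/combo.png

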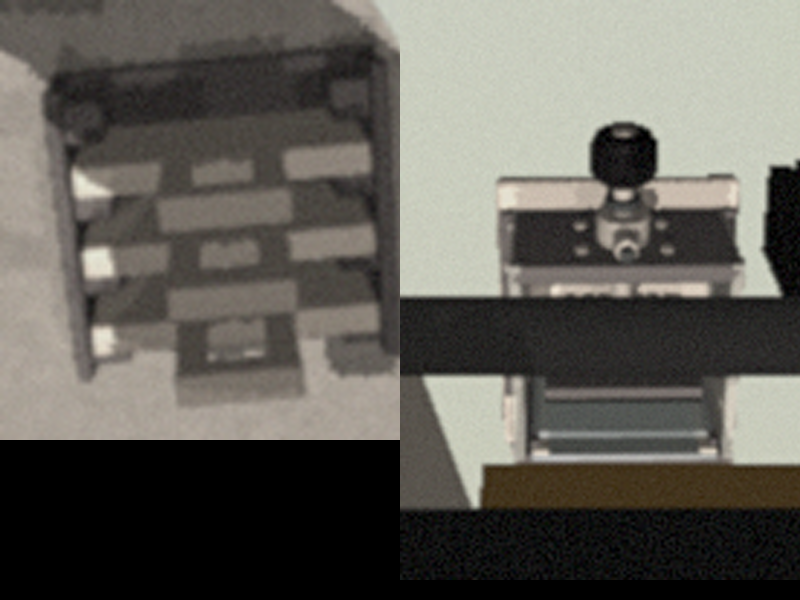

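Left: the tab tops, at combo pixels (225,209), (232,300) and (240,387). Right: the caster, with the knob at (623,155) and the base's front corners at (498,180) and (738,178). One thin block seems to be at the back wall. Now casting these.

```bash
python3 - <<'E'
from h import *
np.set_printoptions(precision=4,suppress=True)
k=cam("wrist",dict(position=np.array([.4676,.3498,.2624]),tool_rot=np.array([-.41,-3.114,0])))
for q in [(160,194),(291,190),(163,230),(291,222),(168,291),(297,282),(172,322),(297,315),(178,378),(303,370),(178,405),(303,396)]:
    print(q,cast(k,270+q[0]/4,135+q[1]/4,.113))
im=cv2.imread("pics/w_cast.png")
k=cam("wrist",dict(position=np.array([.4458,.0867,.2625]),tool_rot=np.array([-4.14384216e-01,-3.114,-.0011])))
f=lambda u,v,z:cast(k,267+(u-400)/2.9,182+v/2.9,z)
print("knob c",f(623,158,.05),"knob L/R",f(590,158,.046),f(657,158,.046))
print("base front",f(498,180,.008),f(738,178,.008))
print("front wall top edge",f(508,265,.072),f(743,265,.072))
print("slot back top",f(520,460,.072),f(733,460,.072))
kt=cam("top");
g=lambda u,v,z:cast(kt,215+u/4.4,120+v/4.2,z)
print("top: knob",g(586,363,.05),"basefront",g(500,298,.01),g(695,345,.01),"front wall",g(510,283,.072),g(695,300,.072))
print("cassette tops in chamber/slot",[g(*q) for q in [(575,118,.076),(715,155,.076),(588,82,.07),(730,112,.07)]])
print("topknobcorners wall back",g(565,75,.072),g(745,115,.072))
E
```

```text
(160, 194) [0.4618 0.3416 0.113 ]
(291, 190) [0.4698 0.3752 0.113 ]
(163, 230) [0.4716 0.3397 0.113 ]
(291, 222) [0.4783 0.3731 0.113 ]
(168, 291) [0.4885 0.3364 0.113 ]
(297, 282) [0.495  0.3707 0.113 ]
(172, 322) [0.4974 0.3351 0.113 ]
(297, 315) [0.5043 0.3685 0.113 ]
(178, 378) [0.5137 0.3323 0.113 ]
(303, 370) [0.5204 0.3663 0.113 ]
(178, 405) [0.5216 0.3301 0.113 ]
(303, 396) [0.528  0.3645 0.113 ]
knob c [0.5378 0.0966 0.05  ] knob L/R [0.5356 0.0816 0.046 ] [0.5438 0.1118 0.046 ]
base front [0.5522 0.0297 0.008 ] [0.5838 0.1501 0.008 ]
front wall top edge [0.5654 0.0343 0.072 ] [0.5935 0.1372 0.072 ]
slot back top [0.6716 0.0098 0.072 ] [0.6992 0.1108 0.072 ]
top: knob [0.5356 0.0942 0.05  ] basefront [0.5851 0.1451 0.01  ] [0.5545 0.0259 0.01  ] front wall [0.5813 0.1391 0.072 ] [0.5708 0.0316 0.072 ]
cassette tops in chamber/slot [array([0.6851, 0.1008, 0.076 ]), array([0.6613, 0.0187, 0.076 ]), array([0.7104, 0.0927, 0.07  ]), array([0.6908, 0.0086, 0.07  ])]
topknobcorners wall back [0.7144 0.1064 0.072 ] [0.6882 0.     0.072 ]
```

The caster origin is about (0.611, 0.076) with yaw -15°. The knob is 6 mm out, within its range. The rack's yaw is -11°, and its tab tops are 25.5 mm apart. Next, a closer look into the chamber.

Call:
apply_moves(dp=[[-0.03,0.01,0],[-0.03,0.01,0],[-0.03,0.01,0],[-0.03,0,0],[0,0,0],[0,0,0]], twist=[[0,0,0],[0,0,0],[0,0,0],[0,0,0],[0,0,0],[0,0,0]], fingers=[0,0,0,0,0,0])

```text
time: 2.8
position: [0.5692, 0.0869, 0.2615]
tool_rot: [-0.408, -3.113, 0.001]
ft_force: [-0.9, -0.2, -0.1]
grip_width: 0.996
grip_force: 0.0
```

```bash
python3 - <<'E'
from h import *
s=ctrl.get_state(); im,k=snap("wrist","w_ch"); print(s["position"],s["tool_rot"],s["time"])
np.save("k.npy",np.r_[s["position"],s["tool_rot"]])
p=proj(k,[.64,.07,.06]).astype(int); x0=max(0,p[0]-75); y0=max(0,p[1]-90); print(p,x0,y0)
cv2.imwrite("pics/chc.png",cv2.resize(im[y0:y0+145,x0:x0+150],None,fx=4,fy=4,interpolation=cv2.INTER_CUBIC))
E
```

```text
[0.56923347 0.08689698 0.26149323] [-4.08096561e-01 -3.11291524e+00  1.23134788e-03] 2.8
[320 230] 245 140
```

View pics/chc.png

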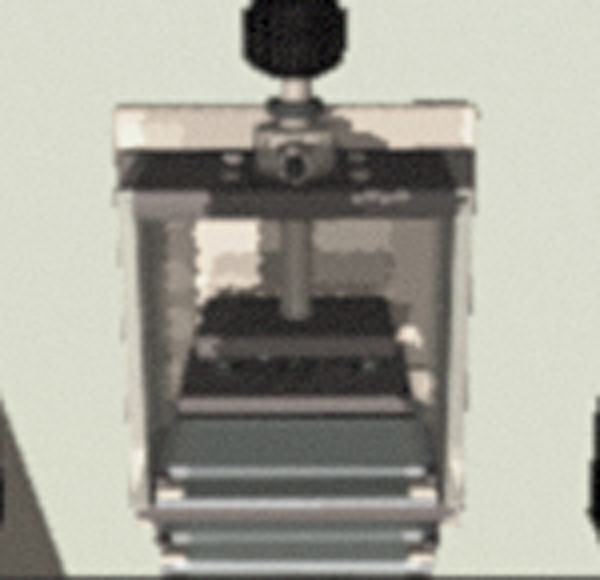

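The chamber block has one bright rim line at row 470, then a band with corner blocks at 490, then the wall at 510. The slot block shows rims at 540 and 565. I'll cast these into caster x.

```bash
python3 - <<'E'
from h import *
np.set_printoptions(precision=4,suppress=True)
a=np.load("k.npy"); k=cam("wrist",dict(position=a[:3],tool_rot=a[3:]))
im=cv2.imread("pics/w_ch.png")
o=np.array([.611,.076]); y=np.radians(-15); X=np.array([np.cos(y),np.sin(y)]);Y=np.array([-X[1],X[0]])
def f(u,v,z): p=cast(k,245+u/4,140+v/4,z)[:2]; return np.round(np.r_[(p-o)@X,(p-o)@Y,p],4)
print("base front",f(115,108,.01),f(475,108,.01)); print("front wall inner top",f(135,215,.072),f(465,215,.072))
print("pad face top edge",f(178,410,.068),f(410,410,.068),"knob",f(296,30,.046))
for v in (463,470,477,484,497,503,518,532,543,550,562,570): print(v,f(170,v,.076)[:2],f(425,v,.076)[:2],f(300,v,.072)[:1])
g=im[250:286].astype(int)
for u in (300,318,336): print(u,[int(t) for t in im[238:287,u-4:u+5].mean((1,2))])
E
```

```text
base front [-0.0441 -0.0627  0.5521  0.0268] [-0.0441  0.0612  0.5842  0.1466]
front wall inner top [-0.0238 -0.0488  0.5753  0.035 ] [-0.0238  0.0505  0.601   0.1309]
pad face top edge [ 0.0424 -0.0382  0.6421  0.0281] [0.0424 0.0362 0.6613 0.0999] knob [-0.0757 -0.0004  0.5378  0.0952]
463 [ 0.0571 -0.0405] [0.0571 0.0406] [0.0592]
470 [ 0.0596 -0.0405] [0.0596 0.0407] [0.0617]
477 [ 0.0621 -0.0406] [0.0621 0.0408] [0.0643]
484 [ 0.0646 -0.0407] [0.0646 0.0409] [0.0668]
497 [ 0.0693 -0.0408] [0.0692 0.041 ] [0.0715]
503 [ 0.0715 -0.0409] [0.0714 0.0411] [0.0737]
518 [ 0.0769 -0.0411] [0.0769 0.0413] [0.0792]
532 [ 0.082  -0.0412] [0.082  0.0414] [0.0844]
543 [ 0.0861 -0.0414] [0.0861 0.0416] [0.0885]
550 [ 0.0887 -0.0414] [0.0886 0.0416] [0.0911]
562 [ 0.0932 -0.0416] [0.0931 0.0418] [0.0957]
570 [ 0.0962 -0.0417] [0.0961 0.0419] [0.0987]
300 [56, 94, 130, 132, 118, 75, 60, 94, 99, 93, 91, 93, 92, 92, 90, 92, 91, 92, 113, 148, 146, 110, 80, 76, 76, 82, 124, 182, 187, 145, 125, 119, 104, 98, 107, 127, 136, 121, 105, 102, 104, 116, 161, 199, 180, 131, 70, 35, 32]
318 [58, 95, 129, 132, 119, 72, 60, 95, 99, 93, 92, 93, 93, 92, 91, 92, 91, 93, 113, 149, 143, 104, 79, 75, 76, 84, 127, 183, 188, 145, 126, 118, 102, 98, 106, 129, 136, 118, 102, 102, 102, 113, 157, 197, 178, 123, 65, 34, 32]
336 [62, 100, 131, 133, 114, 65, 62, 93, 97, 93, 93, 92, 93, 92, 92, 93, 91, 90, 111, 148, 140, 96, 76, 76, 79, 87, 134, 178, 173, 138, 125, 118, 102, 99, 108, 130, 135, 115, 103, 102, 104, 111, 156, 198, 182, 130, 70, 35, 34]
```

The block in the chamber is still ambiguous: its rim could be a lower front plate. I'll look from more directly overhead.

Call:
apply_moves(dp=[[-0.03,0.01,0],[-0.03,0.01,0],[-0.03,0.01,0],[-0.03,0.01,0],[-0.02,0,0],[0,0,0],[0,0,0]], twist=[[0,0,0],[0,0,0],[0,0,0],[0,0,0],[0,0,0],[0,0,0],[0,0,0]], fingers=[0,0,0,0,0,0,0])

```text
time: 3.55
position: [0.7141, 0.0886, 0.2625]
tool_rot: [-0.409, -3.114, -0.001]
ft_force: [-0.2, 0.9, 0.5]
grip_width: 1.003
grip_force: 0.0
```

```bash
python3 - <<'E'
from h import *
s=ctrl.get_state(); im,k=snap("wrist","w_ch2"); print(s["position"],s["tool_rot"],s["time"])
o=np.array([.611,.076]); y=np.radians(-15); X=np.array([np.cos(y),np.sin(y)]);Y=np.array([-X[1],X[0]])
W=lambda x,yy,z:proj(k,np.r_[o+x*X+yy*Y,z])
for n,x,z in [("pad",.044,.068),("54",.054,.076),("64",.064,.076),("74",.074,.076),("75w",.075,.072),("83",.083,.072),("88",.088,.076),("98",.098,.076),("108",.108,.076),("120",.12,.01)]: print(n,W(x,0,z).round(1))
p=W(.07,0,.07).astype(int); x0=max(0,p[0]-60);y0=max(0,p[1]-60);print(x0,y0)
cv2.imwrite("pics/ch2c.png",cv2.resize(im[y0:y0+110,x0:x0+130],None,fx=5,fy=5,interpolation=cv2.INTER_CUBIC))
u=p[0]; v0=int(W(.04,0,.07)[1]); print(u,v0,[int(t) for t in im[v0:v0+70,u-5:u+6].mean((1,2))])
E
```

```text
[0.71414954 0.08859006 0.26251487] [-4.09375430e-01 -3.11354627e+00 -9.95523749e-04] 3.55
pad [284.9 132.5]
54 [284.5 142.1]
64 [284.8 151. ]
74 [285.1 159.7]
75w [285.5 159.9]
83 [285.7 166.7]
88 [285.5 171.6]
98 [285.8 179.9]
108 [286.1 188.2]
120 [291.2 184.1]
225 95
285 129 [128, 116, 86, 44, 67, 133, 189, 222, 225, 222, 222, 223, 224, 219, 189, 153, 116, 76, 75, 117, 167, 167, 137, 93, 77, 83, 125, 178, 172, 126, 123, 145, 146, 142, 131, 105, 79, 88, 105, 116, 140, 154, 141, 104, 95, 105, 129, 169, 191, 194, 156, 102, 92, 101, 142, 204, 232, 231, 223, 221, 222, 221, 222, 220, 221, 221, 222, 222, 221, 222]
```

View pics/ch2c.png

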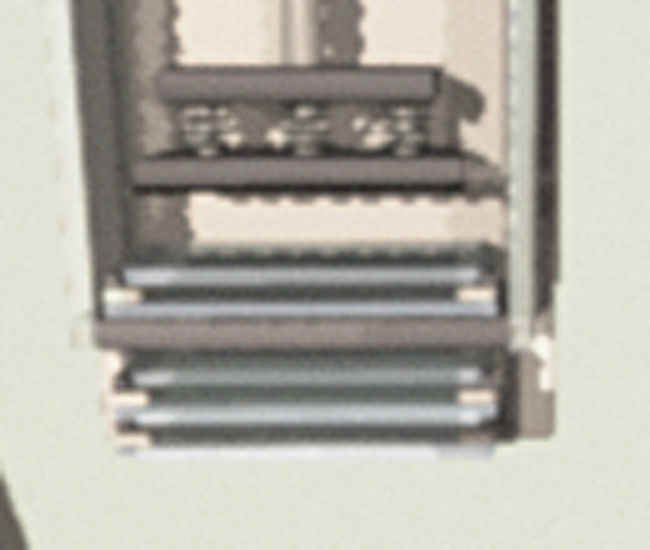

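The chamber holds the single (its two glass rims are just in front of the wall), and the slot holds the pair with rims at 375, 415 and 450. So 10 mm plus two plates makes 30 mm, and I need two plates. Now to the knob.

Call:
apply_moves(dp=[[0.0287,-0.0065,0],[0.0287,-0.0065,0],[0.0287,-0.0065,0],[0.0287,-0.0065,0],[0.0287,-0.0065,0.02],[0.0287,-0.0065,0.03],[0,0,0.04],[0,0,0.04],[0,0,0.04],[0,0,0.01]], twist=[[0,0,0],[0,0,0],[0,0,0],[0,0,0],[0,0,0],[0,0,0],[0,0,0],[0,0,0],[0,0,0],[0,0,0]], fingers=[0,0,0,0,0,0,0,0,0,0], newtons=30)

```text
time: 4.6
position: [0.5342, 0.095, 0.0792]
tool_rot: [-0.407, -3.108, 0.002]
ft_force: [-0.5, -0.3, 0.7]
grip_width: 1.002
grip_force: 0.0
```

Call:
apply_moves(dp=[[0,0,0.025],[0,0,0.025],[0,0,0.005],[0,0,0],[0,0,0]], twist=[[0,0,0],[0,0,0],[0,0,0],[0,0,0],[0,0,0]], fingers=[0,0,0,0,0])

```text
time: 5.1
position: [0.5399, 0.0953, 0.0295]
tool_rot: [0.41, 3.112, 0.002]
ft_force: [0.1, -1.1, 0.5]
grip_width: 1.004
grip_force: 0.0
```

Call:
apply_moves(dp=[[0.001,0,0.001],[0,0,0],[0,0,0],[0,0,0],[0,0,0],[0,0,0],[0,0,0]], twist=[[0,0,0],[0,0,0],[0,0,0],[0,0,0],[0,0,0],[0,0,0],[0,0,0]], fingers=[1,1,1,1,1,1,1], newtons=40)

```text
time: 5.8
position: [0.5378, 0.0951, 0.0265]
tool_rot: [0.41, 3.115, -0.0]
ft_force: [0.4, 0.3, 0.8]
grip_width: 0.45
grip_force: 0.0
```

Call:
apply_moves(dp=[[0,0,0],[0,0,0],[0,0,0],[0,0,0]], twist=[[0,0,0],[0,0,0],[0,0,0],[0,0,0]], fingers=[1,1,1,1])

```text
time: 6.2
position: [0.5375, 0.0946, 0.0265]
tool_rot: [-0.41, -3.114, 0.001]
ft_force: [-1.9, -2.3, 0.6]
grip_width: 0.338
grip_force: 40.0
```

Call:
apply_moves(dp=[[0.005,0,0],[0.005,0,0],[0.005,0,0],[0.005,0,0],[0.005,0,0],[0.005,0,0],[0.003,0,0],[0.002,0,0],[0,0,0],[0,0,0]], twist=[[0,0,0],[0,0,0],[0,0,0],[0,0,0],[0,0,0],[0,0,0],[0,0,0],[0,0,0],[0,0,0],[0,0,0]], fingers=[1,1,1,1,1,1,1,1,1,1])

```text
time: 7.2
position: [0.5029, 0.1038, 0.0264]
tool_rot: [-0.41, -3.113, 0.001]
ft_force: [-0.7, -5.0, 1.8]
grip_width: 0.332
grip_force: 40.0
```

Call:
apply_moves(dp=[[0.002,-0.001,0],[0.001,0,0],[0,0,0],[0,0,0]], twist=[[0,0,0],[0,0,0],[0,0,0],[0,0,0]], fingers=[1,1,1,1])

```text
time: 7.6
position: [0.5012, 0.1042, 0.0266]
tool_rot: [0.41, 3.114, 0.001]
ft_force: [2.2, -2.5, -2.7]
grip_width: 0.334
grip_force: 40.0
```

Call:
apply_moves(dp=[[0.002,0,0],[0.001,0,0],[0,0,0],[0,0,0]], twist=[[0,0,0],[0,0,0],[0,0,0],[0,0,0]], fingers=[1,1,1,1])

```text
time: 8.0
position: [0.5012, 0.1041, 0.0269]
tool_rot: [0.41, 3.108, 0.001]
ft_force: [9.4, -4.4, -8.2]
grip_width: 0.331
grip_force: 40.0
```

The end stop is felt (10 N, no further travel), so the knob is parked. Relieving, releasing, rising, and off to the rack.

Call:
apply_moves(dp=[[-0.003,0,0],[0,0,0],[0,0,0],[0,0,0],[0,0,0],[0,0,0],[0,0,-0.03],[0,0,-0.04],[0,0,-0.05],[0,0,-0.05]], twist=[[0,0,0],[0,0,0],[0,0,0],[0,0,0],[0,0,0],[0,0,0],[0,0,0],[0,0,0],[0,0,0],[0,0,0]], fingers=[1,0.3,0,0,0,0,0,0,0,0])

```text
time: 9.0
position: [0.5001, 0.1039, 0.1982]
tool_rot: [-0.41, -3.114, 0.0]
ft_force: [0.7, 0.3, 0.8]
grip_width: 0.984
grip_force: 0.0
```

Call:
apply_moves(dp=[[0.012,0.0295,0],[0.012,0.0295,0],[0.012,0.0295,0],[0.012,0.0295,0],[0.012,0.0295,0],[0.012,0.0295,0],[0.012,0.0295,0],[0.0115,0.0295,0],[0,0,0],[0,0,0]], twist=[[0,0,0],[0,0,0],[0,0,0],[0,0,0],[0,0,0],[0,0,0],[0,0,0],[0,0,-0.065],[0,0,0],[0,0,0]], fingers=[0,0,0,0,0,0,0,0,0,0])

```text
time: 10.0
position: [0.4691, 0.357, 0.1962]
tool_rot: [-0.307, -3.126, 0.001]
ft_force: [1.0, -1.3, 0.1]
grip_width: 0.999
grip_force: 0.0
```

```bash
python3 - <<'E'
from h import *
np.set_printoptions(precision=4,suppress=True)
s=ctrl.get_state(); im,k=snap("wrist","w_r2"); print(s["position"],s["tool_rot"],s["time"]); np.save("k2.npy",np.r_[s["position"],s["tool_rot"]])
p=proj(k,[.495,.353,.09]).astype(int); x0=p[0]-80;y0=p[1]-75;print(x0,y0)
cv2.imwrite("pics/r2c.png",cv2.resize(im[y0:y0+150,x0:x0+160],None,fx=4,fy=4,interpolation=cv2.INTER_CUBIC))
t=cam("top"); im=get_image("top")[:,:,::-1]; cv2.imwrite("pics/t2.png",im)
E
```

```text
[0.4691 0.357  0.1962] [-0.3065 -3.1263  0.0014] 10.0
240 149
```

View pics/r2c.png

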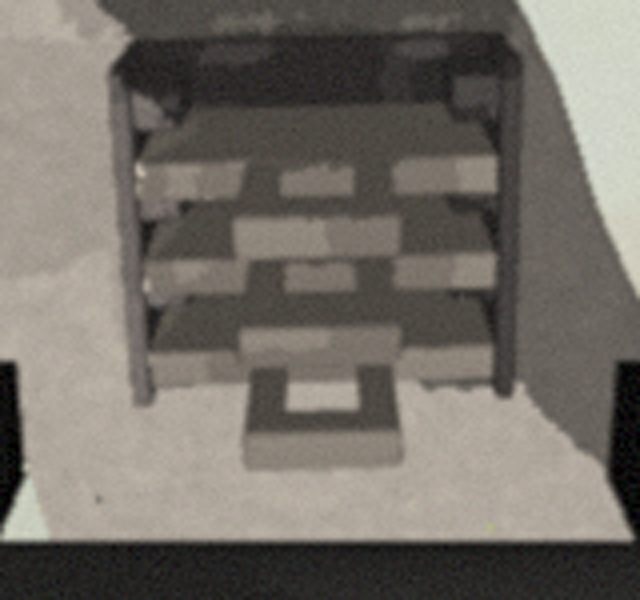

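The tab tops are now square to the gripper: tab 1 at columns 235-400 and rows 217-255, tab 2 at rows 327-362, tab 3 at rows 430-467.

```bash
python3 - <<'E'
from h import *
np.set_printoptions(precision=4,suppress=True)
a=np.load("k2.npy"); k=cam("wrist",dict(position=a[:3],tool_rot=a[3:])); M=R.from_rotvec(a[3:]).as_matrix()
for n,u0,u1,v0,v1 in [(1,235,400,217,255),(2,241,399,327,362),(3,245,401,430,467)]:
    f=lambda u,v:cast(k,240+u/4,149+v/4,.113)
    c=f((u0+u1)/2,(v0+v1)/2); print(n,c,"in tool",M.T@(c-a[:3]),"w",np.linalg.norm(f(u0,v0)-f(u1,v0)),"t",np.linalg.norm(f(u0,v0)-f(u0,v1)))
E
```

```text
1 [0.4703 0.357  0.113 ] in tool [-0.0012  0.0003  0.0832] w 0.0350278905688818 t 0.00857630568147629
2 [0.4951 0.3527 0.113 ] in tool [-0.0264  0.0008  0.0832] w 0.0345418807303685 t 0.008372741536548944
3 [0.5204 0.3484 0.113 ] in tool [-0.052   0.0015  0.0832] w 0.03508403050964417 t 0.009374656553017424
```

Call:
apply_moves(dp=[[-0.001,0,0.04],[0,0,0.04],[0,0,0.025],[0,0,0.008],[0,0,0],[0,0,0],[0,0,0],[0,0,0],[0,0,0],[0,0,0]], twist=[[0,0,0],[0,0,0],[0,0,0],[0,0,0],[0,0,0],[0,0,0],[0,0,0],[0,0,0],[0,0,0],[0,0,0]], fingers=[0,0,0,0,0,1,1,1,1,1], newtons=25)

```text
time: 11.1
position: [0.4708, 0.3567, 0.0841]
tool_rot: [0.308, 3.126, 0.001]
ft_force: [-0.2, 0.1, -0.6]
grip_width: 0.629
grip_force: 0.0
```

Call:
apply_moves(dp=[[0,0,0],[0,0,0],[0,0,0],[0,0,0],[0,0,0]], twist=[[0,0,0],[0,0,0],[0,0,0],[0,0,0],[0,0,0]], fingers=[1,1,1,1,1])

```text
time: 11.6
position: [0.4706, 0.3565, 0.0836]
tool_rot: [0.308, 3.126, 0.0]
ft_force: [1.4, -0.2, -0.7]
grip_width: 0.411
grip_force: 25.0
```

Call:
apply_moves(dp=[[0,0,-0.01],[0,0,-0.03],[0,0,-0.04],[0,0,-0.04],[0,0,0]], twist=[[0,0,0],[0,0,0],[0,0,0],[0,0,0],[0,0,0.065]], fingers=[1,1,1,1,1])

```text
time: 12.1
position: [0.4736, 0.3585, 0.2111]
tool_rot: [0.412, 3.107, 0.014]
ft_force: [1.2, 0.4, -0.1]
grip_width: 0.406
grip_force: 25.0
```

Call:
apply_moves(dp=[[-0.026,-0.0235,0],[-0.026,-0.0235,0],[-0.026,-0.0235,0],[-0.026,-0.0235,0],[-0.026,-0.0235,0],[-0.026,-0.0235,0],[-0.026,-0.0235,0],[-0.026,-0.0235,0],[-0.026,-0.0235,0],[-0.0285,-0.0235,0]], twist=[[0,0,0],[0,0,0],[0,0,0],[0,0,0],[0,0,0],[0,0,0],[0,0,0],[0,0,0],[0,0,0],[0,0,0]], fingers=[1,1,1,1,1,1,1,1,1,1])

```text
time: 13.1
position: [0.6638, 0.0606, 0.2044]
tool_rot: [0.409, 3.115, 0.001]
ft_force: [1.1, -0.1, -0.3]
grip_width: 0.412
grip_force: 25.0
```

Call:
apply_moves(dp=[[0,0,0],[0,0,0],[0,0,0]], twist=[[0,0,0],[0,0,0],[0,0,0]], fingers=[1,1,1])

```text
time: 13.4
position: [0.6631, 0.0615, 0.2038]
tool_rot: [-0.41, -3.115, 0.001]
ft_force: [0.2, -0.2, -0.8]
grip_width: 0.412
grip_force: 25.0
```

Call:
apply_moves(dp=[[0,0,0.03],[0,0,0.02],[0,0,0.01],[0,0,0.01],[0,0,0.01],[0,0,0]], twist=[[0,0,0],[0,0,0],[0,0,0],[0,0,0],[0,0,0],[0,0,0]], fingers=[1,1,1,1,1,1])

```text
time: 14.0
position: [0.6627, 0.0615, 0.1225]
tool_rot: [-0.41, -3.113, 0.001]
ft_force: [-0.6, 0.0, -0.2]
grip_width: 0.411
grip_force: 25.0
```

No contact. Continuing down.

Call:
apply_moves(dp=[[0,0,0.01],[0,0,0.01],[0,0,0.007],[0,0,0.004],[0,0,0]], twist=[[0,0,0],[0,0,0],[0,0,0],[0,0,0],[0,0,0]], fingers=[1,1,1,1,1])

```text
time: 14.5
position: [0.6629, 0.0614, 0.0917]
tool_rot: [-0.41, -3.113, 0.001]
ft_force: [0.1, 0.3, -1.6]
grip_width: 0.41
grip_force: 25.0
```

Call:
apply_moves(dp=[[0,0,0.001],[0,0,0.001],[0,0,0.001],[0,0,0]], twist=[[0,0,0],[0,0,0],[0,0,0],[0,0,0]], fingers=[1,1,1,1])

```text
time: 14.9
position: [0.6634, 0.0615, 0.0896]
tool_rot: [0.41, 3.115, 0.0]
ft_force: [0.4, -0.4, -0.5]
grip_width: 0.409
grip_force: 25.0
```

Call:
apply_moves(dp=[[0,0,0.001],[0,0,0.001],[0,0,0]], twist=[[0,0,0],[0,0,0],[0,0,0]], fingers=[1,1,1])

```text
time: 15.2
position: [0.6641, 0.0616, 0.0895]
tool_rot: [0.41, 3.113, 0.001]
ft_force: [-2.1, 0.3, 8.1]
grip_width: 0.41
grip_force: 25.0
```

Call:
apply_moves(dp=[[0,0,-0.0015],[0,0,0],[0,0,0],[0,0,0],[0,0,0],[0,0,0],[0,0,-0.02],[0,0,-0.03],[0,0,-0.03],[0,0,-0.04]], twist=[[0,0,0],[0,0,0],[0,0,0],[0,0,0],[0,0,0],[0,0,0],[0,0,0],[0,0,0],[0,0,0],[0,0,0]], fingers=[1,0.2,0,0,0,0,0,0,0,0])

```text
time: 16.2
position: [0.6623, 0.0615, 0.2087]
tool_rot: [-0.41, -3.112, 0.001]
ft_force: [0.0, 0.2, 0.2]
grip_width: 0.992
grip_force: 0.0
```

Call:
apply_moves(dp=[[0.024,0.0237,0],[0.024,0.0237,0],[0.024,0.0237,0],[0.024,0.0237,0],[0.024,0.0237,0],[0.024,0.0237,0],[0.024,0.0237,0],[0.024,0.0237,0],[0.024,0.0237,0],[0.0226,0.0237,0]], twist=[[0,0,0],[0,0,0],[0,0,0],[0,0,0],[0,0,0],[0,0,0],[0,0,0],[0,0,0],[0,0,0],[0,0,-0.065]], fingers=[0,0,0,0,0,0,0,0,0,0])

```text
time: 17.2
position: [0.4933, 0.3534, 0.2092]
tool_rot: [0.306, 3.126, 0.001]
ft_force: [0.9, 1.0, -0.1]
grip_width: 1.0
grip_force: 0.0
```

Call:
apply_moves(dp=[[0,0,0],[0,0,0],[0,0,0]], twist=[[0,0,0],[0,0,0],[0,0,0]], fingers=[0,0,0])

```text
time: 17.5
position: [0.4951, 0.3508, 0.2091]
tool_rot: [0.312, 3.125, -0.001]
ft_force: [0.9, -0.2, 0.4]
grip_width: 1.002
grip_force: 0.0
```

```bash
python3 - <<'E'
from h import *
s=ctrl.get_state(); print(s["position"],s["tool_rot"],s["time"])
k=cam("top"); im=get_image("top")[:,:,::-1].copy(); cv2.imwrite("pics/t3.png",im)
cv2.imwrite("pics/t3c.png",cv2.resize(im[120:260,315:400],None,fx=4,fy=4,interpolation=cv2.INTER_CUBIC))
E
```

```text
[0.49512533 0.35077897 0.20912656] [ 3.11902287e-01  3.12535191e+00 -1.04111608e-03] 17.5
```

View pics/t3c.png

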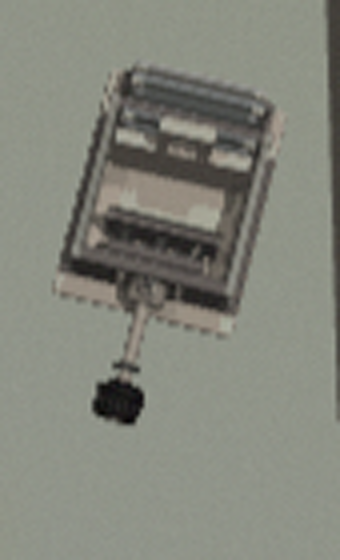

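The top view shows the first plate upright at the back of the chamber at (185,140), with the knob parked at (118,400). Picking the second plate.

Call:
apply_moves(dp=[[0,0.001,0.04],[0,0,0.04],[0,0,0.035],[0,0,0.01],[0,0,0],[0,0,0],[0,0,0],[0,0,0],[0,0,0],[0,0,0]], twist=[[0,0,0],[0,0,0],[0,0,0],[0,0,0],[0,0,0],[0,0,0],[0,0,0],[0,0,0],[0,0,0],[0,0,0]], fingers=[0,0,0,0,0,1,1,1,1,1])

```text
time: 18.55
position: [0.4946, 0.3534, 0.0847]
tool_rot: [0.308, 3.126, 0.001]
ft_force: [-0.2, -0.6, 0.5]
grip_width: 0.632
grip_force: 0.0
```

Call:
apply_moves(dp=[[0,0,0],[0,0,0],[0,0,0],[0,0,0],[0,0,0]], twist=[[0,0,0],[0,0,0],[0,0,0],[0,0,0],[0,0,0]], fingers=[1,1,1,1,1])

```text
time: 19.05
position: [0.4944, 0.3531, 0.084]
tool_rot: [-0.309, -3.126, -0.0]
ft_force: [0.8, -0.9, 0.6]
grip_width: 0.41
grip_force: 25.0
```

Call:
apply_moves(dp=[[0,0,-0.01],[0,0,-0.03],[0,0,-0.04],[0,0,-0.04],[0,0,0],[0,0,0]], twist=[[0,0,0],[0,0,0],[0,0,0],[0,0,0],[0,0,0.065],[0,0,0]], fingers=[1,1,1,1,1,1])

```text
time: 19.65
position: [0.4951, 0.3536, 0.2063]
tool_rot: [0.41, 3.112, 0.004]
ft_force: [0.2, -0.5, -1.3]
grip_width: 0.41
grip_force: 25.0
```

Call:
apply_moves(dp=[[-0.022,-0.0238,0],[-0.022,-0.0238,0],[-0.022,-0.0238,0],[-0.022,-0.0238,0],[-0.022,-0.0238,0],[-0.022,-0.0238,0],[-0.022,-0.0238,0],[-0.022,-0.0238,0],[-0.022,-0.0238,0],[-0.0245,-0.0238,0]], twist=[[0,0,0],[0,0,0],[0,0,0],[0,0,0],[0,0,0],[0,0,0],[0,0,0],[0,0,0],[0,0,0],[0,0,0]], fingers=[1,1,1,1,1,1,1,1,1,1])

```text
time: 20.65
position: [0.6472, 0.0647, 0.2029]
tool_rot: [-0.406, -3.113, 0.001]
ft_force: [1.2, 0.6, -0.9]
grip_width: 0.409
grip_force: 25.0
```

Call:
apply_moves(dp=[[0,0,0],[0,0,0],[0,0,0],[0,0,0]], twist=[[0,0,0],[0,0,0],[0,0,0],[0,0,0]], fingers=[1,1,1,1])

```text
time: 21.05
position: [0.647, 0.067, 0.2038]
tool_rot: [-0.406, -3.114, -0.0]
ft_force: [0.2, 0.3, -0.6]
grip_width: 0.413
grip_force: 25.0
```

Call:
apply_moves(dp=[[0,-0.001,0.03],[0,0,0.02],[0,0,0.01],[0,0,0.01],[0,0,0.01],[0,0,0]], twist=[[0,0,0],[0,0,0],[0,0,0],[0,0,0],[0,0,0],[0,0,0]], fingers=[1,1,1,1,1,1])

```text
time: 21.65
position: [0.6468, 0.0649, 0.123]
tool_rot: [-0.409, -3.113, 0.001]
ft_force: [-1.0, 0.3, -0.9]
grip_width: 0.415
grip_force: 25.0
```

Call:
apply_moves(dp=[[0,0,0.01],[0,0,0.01],[0,0,0.007],[0,0,0.004],[0,0,0]], twist=[[0,0,0],[0,0,0],[0,0,0],[0,0,0],[0,0,0]], fingers=[1,1,1,1,1])

```text
time: 22.15
position: [0.6468, 0.0646, 0.0921]
tool_rot: [-0.41, -3.113, 0.001]
ft_force: [-1.3, 0.8, -1.0]
grip_width: 0.412
grip_force: 25.0
```

Call:
apply_moves(dp=[[0,0,0.001],[0,0,0.001],[0,0,0.001],[0,0,0]], twist=[[0,0,0],[0,0,0],[0,0,0],[0,0,0]], fingers=[1,1,1,1])

```text
time: 22.55
position: [0.6475, 0.0645, 0.0901]
tool_rot: [0.41, 3.115, -0.0]
ft_force: [0.9, 0.5, -0.4]
grip_width: 0.414
grip_force: 25.0
```

Call:
apply_moves(dp=[[0,0,0.001],[0,0,0.001],[0,0,0]], twist=[[0,0,0],[0,0,0],[0,0,0]], fingers=[1,1,1])

```text
time: 22.85
position: [0.6481, 0.0643, 0.09]
tool_rot: [0.411, 3.113, 0.001]
ft_force: [-2.6, -0.6, 7.8]
grip_width: 0.409
grip_force: 25.0
```

Call:
apply_moves(dp=[[0,0,-0.0015],[0,0,0],[0,0,0],[0,0,0],[0,0,0],[0,0,0],[0,0,-0.02],[0,0,-0.03],[0,0,-0.03],[0,0,-0.04]], twist=[[0,0,0],[0,0,0],[0,0,0],[0,0,0],[0,0,0],[0,0,0],[0,0,0],[0,0,0],[0,0,0],[0,0,0]], fingers=[1,0.2,0,0,0,0,0,0,0,0])

```text
time: 23.85
position: [0.6464, 0.0647, 0.2093]
tool_rot: [-0.41, -3.112, 0.001]
ft_force: [0.1, 0.6, 1.0]
grip_width: 0.992
grip_force: 0.0
```

Call:
apply_moves(dp=[[0.03,0,0],[0.03,0,0],[0.03,0,0],[0.03,0,0],[0.032,0,0],[0,0,0],[0,0,0]], twist=[[0,0,0],[0,0,0],[0,0,0],[0,0,0],[0,0,0],[0,0,0],[0,0,0]], fingers=[0,0,0,0,0,0,0])

```text
time: 24.55
position: [0.5007, 0.1043, 0.21]
tool_rot: [0.408, 3.114, 0.002]
ft_force: [0.2, 0.5, 0.2]
grip_width: 1.002
grip_force: 0.0
```

```bash
python3 - <<'E'
from h import *
s=ctrl.get_state(); im,k=snap("wrist","w_4"); print(s["position"],s["tool_rot"],s["time"])
t=get_image("top")[:,:,::-1]; cv2.imwrite("pics/t4.png",t)
a=cv2.resize(t[125:245,225:395],None,fx=3,fy=3,interpolation=cv2.INTER_CUBIC)
o=np.zeros((600,640,3),np.uint8); o[:360,:510]=a; o[360:]=im[110:350]; cv2.imwrite("pics/c4.png",o)
p=proj(k,[.501,.1041,.046]); print(p)
m=cv2.inRange(im,(0,0,0),(40,40,40)); y,x=np.nonzero(m[int(p[1])-40:int(p[1])+40,int(p[0])-40:int(p[0])+40]); print(x.min()+int(p[0])-40,x.max()+int(p[0])-40,y.min()+int(p[1])-40,y.max()+int(p[1])-40)
E
```

```text
[0.5007116  0.1042994  0.21004249] [4.08411566e-01 3.11374111e+00 1.59018492e-03] 24.55
[318.64297591 183.2510693 ]
306 331 173 206
```

View pics/c4.png

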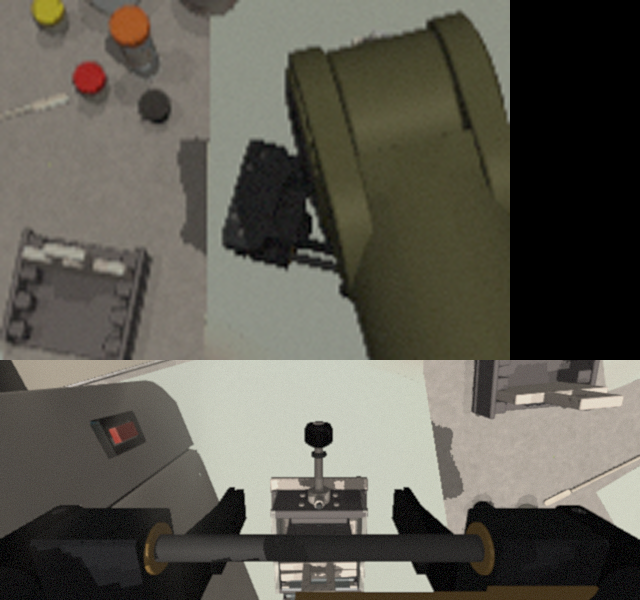

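The rack holds one plate, the bystanders are unmoved, and the knob is centred under the gripper at (318,435). Descending to grip it.

Call:
apply_moves(dp=[[0,0,0.04],[0,0,0.04],[0,0,0.04],[0,0,0.03],[0,0,0.025],[0,0,0.0085],[0,0,0],[0,0,0],[0,0,0],[0,0,0]], twist=[[0,0,0],[0,0,0],[0,0,0],[0,0,0],[0,0,0],[0,0,0],[0,0,0],[0,0,0],[0,0,0],[0,0,0]], fingers=[0,0,0,0,0,0,0,1,1,1], newtons=40)

```text
time: 25.65
position: [0.5017, 0.1044, 0.0274]
tool_rot: [0.41, 3.113, 0.002]
ft_force: [-0.4, -0.4, 1.3]
grip_width: 0.812
grip_force: 0.0
```

Call:
apply_moves(dp=[[0,0,0],[0,0,0],[0,0,0],[0,0,0],[0,0,0],[0,0,0],[0,0,0],[0,0,0]], twist=[[0,0,0],[0,0,0],[0,0,0],[0,0,0],[0,0,0],[0,0,0],[0,0,0],[0,0,0]], fingers=[1,1,1,1,1,1,1,1])

```text
time: 26.45
position: [0.5006, 0.1041, 0.026]
tool_rot: [-0.41, -3.115, -0.0]
ft_force: [-0.4, 0.5, 0.2]
grip_width: 0.334
grip_force: 40.0
```

Call:
apply_moves(dp=[[-0.004,0,0],[-0.004,0,0],[-0.004,0,0],[-0.004,0,0],[-0.004,0,0],[0,0,0]], twist=[[0,0,0],[0,0,0],[0,0,0],[0,0,0],[0,0,0],[0,0,0]], fingers=[1,1,1,1,1,1])

```text
time: 27.05
position: [0.5212, 0.0987, 0.0261]
tool_rot: [0.41, 3.113, 0.0]
ft_force: [1.3, 0.7, -0.5]
grip_width: 0.334
grip_force: 40.0
```

Call:
apply_moves(dp=[[-0.002,0,0],[-0.002,0,0],[-0.002,0,0],[-0.002,0,0],[-0.002,0,0],[0,0,0]], twist=[[0,0,0],[0,0,0],[0,0,0],[0,0,0],[0,0,0],[0,0,0]], fingers=[1,1,1,1,1,1])

```text
time: 27.65
position: [0.5296, 0.0965, 0.026]
tool_rot: [-0.41, -3.114, -0.0]
ft_force: [-1.1, 2.2, 0.4]
grip_width: 0.334
grip_force: 40.0
```

Call:
apply_moves(dp=[[-0.001,0,0],[-0.001,0,0],[-0.001,0,0],[-0.001,0,0],[-0.001,0,0],[0,0,0]], twist=[[0,0,0],[0,0,0],[0,0,0],[0,0,0],[0,0,0],[0,0,0]], fingers=[1,1,1,1,1,1])

```text
time: 28.25
position: [0.5346, 0.0952, 0.026]
tool_rot: [0.41, 3.114, 0.0]
ft_force: [-2.4, 1.4, -0.1]
grip_width: 0.332
grip_force: 40.0
```

Call:
apply_moves(dp=[[-0.001,0,0],[-0.001,0,0],[-0.001,0,0],[0,0,0],[0,0,0]], twist=[[0,0,0],[0,0,0],[0,0,0],[0,0,0],[0,0,0]], fingers=[1,1,1,1,1])

```text
time: 28.75
position: [0.5359, 0.0948, 0.0259]
tool_rot: [-0.409, -3.112, -0.0]
ft_force: [-6.8, 2.4, 3.9]
grip_width: 0.327
grip_force: 40.0
```

Call:
apply_moves(dp=[[-0.001,0,0],[-0.001,0,0],[-0.001,0,0],[0,0,0],[0,0,0]], twist=[[0,0,0],[0,0,0],[0,0,0],[0,0,0],[0,0,0]], fingers=[1,1,1,1,1])

```text
time: 29.25
position: [0.5378, 0.0943, 0.0258]
tool_rot: [-0.409, -3.11, -0.0]
ft_force: [-9.4, 4.7, 6.4]
grip_width: 0.332
grip_force: 40.0
```

Call:
apply_moves(dp=[[-0.001,0,0],[-0.001,0,0],[0,0,0],[0,0,0]], twist=[[0,0,0],[0,0,0],[0,0,0],[0,0,0]], fingers=[1,1,1,1])

```text
time: 29.65
position: [0.5392, 0.094, 0.0258]
tool_rot: [-0.408, -3.108, -0.0]
ft_force: [-9.9, 3.5, 6.9]
grip_width: 0.332
grip_force: 40.0
```

Call:
apply_moves(dp=[[-0.001,0,0],[-0.001,0,0],[0,0,0],[0,0,0]], twist=[[0,0,0],[0,0,0],[0,0,0],[0,0,0]], fingers=[1,1,1,1])

```text
time: 30.05
position: [0.5393, 0.0939, 0.0256]
tool_rot: [-0.407, -3.105, -0.0]
ft_force: [-15.7, 3.9, 10.7]
grip_width: 0.335
grip_force: 40.0
```

Call:
apply_moves(dp=[[-0.001,0,0],[0,0,0],[0,0,0]], twist=[[0,0,0],[0,0,0],[0,0,0]], fingers=[1,1,1])

```text
time: 30.35
position: [0.5394, 0.0939, 0.0255]
tool_rot: [-0.407, -3.103, -0.0]
ft_force: [-16.4, 5.5, 12.8]
grip_width: 0.334
grip_force: 40.0
```

Total travel is 40 mm. Springy resistance of about 10 N came before the hard stop, and I'm now holding at about 17 N. The knob is home on the stack, so I'm handing in.

```bash
python3 -c "
from bench import ctrl
s=ctrl.get_state();print(s['time'],s['position'],s['ft_force'],s['grip_force']);print(ctrl.close_job())"
```

```text
30.35 [0.53938854 0.09389681 0.02551545] [-16.42536026   5.51522485  12.79429669] 40.02693973481655
the job is handed in; nothing more can be done
None
```

I parked the knob, stood two filler plates in front of the single cassette (30 mm stack), pushed the knob fully home (40 mm travel, about 10 N of springy resistance before the stop), and handed in at 30 s still holding it; the last steps were checked by travel and force, not by a picture.

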